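# Screw down the book press with the long socket key

### The job

Press the freshly covered book: take the long socket key with the orange handle, put it down the deep bore on top of the book press until it drops fully over the square nut at the bottom, and turn it clockwise until the pressing plate is down on the book and the nut has become firm, without crushing the book. Leave the key standing on the nut and let go of it; do not disturb the blue key or the jars, and leave the book where it lies.

Things in the scene. Friction and masses are not known exactly. Their poses are not given: they have to be found in the camera images.
- key_grip (a point): Centre of the orange handle of the socket key (loose, 0.4 kg, 165 mm long, standing upright in one of two wooden blocks 50 mm high). Handle: square, 28 x 28 mm, 50 mm high (25 mm above and below this point), its flats across this point's x and y axes; z points up along the key. Below it a round shank 17 mm thick.
- key_mouth (a point): Bottom end of the orange key, on its axis at the mouth of the socket, 140 mm below key_grip; z up along the key. The socket is 37 mm across its corners; its square mouth is 23 x 23 mm, 18 mm deep, flats parallel to the handle's flats. In its block this end stands 10 mm above the counter.
- bluekey_grip (a point): Centre of the blue handle of the other key, same shape but with a smaller socket that does not fit; a bystander standing in the other block.
- press_bore (a point): Centre of the bore's mouth, on top of the green book press (fixed; base 190 x 230 mm). The mouth is 155 mm above the counter in a boss 68 x 68 mm; the crosshead beside the boss is 98 mm high. The bore is upright, 41 mm wide, 79 mm deep to a flat washer. It keeps a key that is down it upright when let go.
- press_nut (a point): Centre of the flat top of the brass square nut, on the bore's axis, 69 mm below its mouth. Nut 20 mm across flats, 10 mm high, on the washer; a cone nose 20 mm wide, 6 mm high centres the socket. How far the nut is turned is not known (this point does not turn with it). The key rests on the nut's corners until the flats agree within about 9 degrees, then can drop 10 mm to the washer.
- platen: Aluminium plate, 125 x 135 x 10 mm; origin: centre of its underside. Turning the nut clockwise (seen from above) lowers it 5 mm per radian; start height varies. The nut turns with 0.12 N m and stays where it is left. Once the plate lies on the book, springs add 0.25 N m per radian. Firm: 0.25 to 0.4 N m while turning; a reading at standstill falls up to 0.25 lower, there 0.1 to 0.3 is firm (25 to 85 N on the book). Above 125 N (0.5 stopped, 0.75 turning) it is crushed.
- book: The book between the plate and the plywood bed of the press, marbled cover, 150 x 110 x 20 mm, 0.3 kg, loose; origin at the centre of its underside.
- jar_red: Red pigment jar, 52 mm wide and 70 mm high, a bystander; origin at the centre of its underside.
- jar_ochre: Yellow pigment jar, same size, a bystander.
- jar_plum: Plum-coloured pigment jar, same size, a bystander.

How it is judged:
By the outcome, as a careful person would: the job done as asked, in the order asked, and still so for the second after the job is handed in, with the robot touching nothing.
It also fails if it takes over 67 s, if anything falls off the work surface, if the arm or the gripper's body presses on something with over 40 N, if the wrist force passes 120 N, or if a joint passes its speed limit or range.

### The arm

A 6-joint arm with a two-finger parallel gripper is mounted at the origin on the work surface. World frame = base frame: x ahead of the robot, y to its left, z up, the work surface at z = 0. Lengths are in m, angles in degrees, forces in N, time in s.
With the tool pointing down it reaches from about 0.25 to 0.8 m from the base axis. Payload 3.9 kg.
Tool frame: the origin (TCP) lies between the finger pads; the fingertips stand bot.tip_reach ahead of it and the grasp point (between the pads) lies 6 mm ahead of it (bot.tip_reach is the distance from the TCP to the fingertips, in m); x points along the fingers, z is the direction in which the jaws open and shut, and the axes are right-handed (so a half turn about x gives the same grasp; the last joint's range is limited). The gripper opens to 85 mm and grips with 20 to 120 N. Pads are 22 mm wide; open, the fingers measure 114 mm over their backs; the gripper's body (76 mm by 85 mm) begins 54 mm behind the grasp point. The pads swing forward as they close: fully open they stand 13 mm farther back than shut.
Start: joints at [-75.459, 14.897, -7.913, 67.191, 0, 90], TCP at [0.132, -0.508, 0.256] pointing down, gripper open.
Joint ranges: [-159.42, 159.42], [-47.68, 98.78], [-73.54, 78.23], [-108.79, 121.32], [-90, 84.71], [-180, 180]. Speed limits (degrees/s): [147.25, 147.25, 180, 180, 180, 180].

### API

Orientations are given as a 3x3 rotation matrix whose columns are the frame's x, y, z axes.
In Python, from bench import bot, set_gripper, solve_ik, grab_frame, order, boxes_of, sensors gives the robot as it stands. Calls block until the motion is done:
- bot.goto(position, orientation): joint-space move of the TCP to a pose.
- bot.move_l(position, rotation=None, rate=0.15): straight line of the TCP; rotation=None keeps the orientation; rate is the mean speed in m/s.
- bot.set_joints(angles): joint-space move.
- set_gripper(opening): finger opening in m; the grip force is fixed at half the most; returns when the fingers have stopped.
- bot.sleep(seconds).
- solve_ik(position, orientation): joint angles nearest the present ones, or None.
- grab_frame(name): name is "scene" or "top" or "wrist"; returns a dict with "pixels" (400x640x3 uint8, blue, green, red), "fx", "fy", "cx", "cy" (pixels), "extrinsics" (4x4, takes a point from world to camera coordinates); the wrist camera has in their place "T_tool_cam" (4x4, takes a point from camera to tool coordinates, whose origin is the TCP and whose axes are the tool frame's). Camera axes: x right, y down, z forward; pixel columns grow to the right and rows downward; lengths in m; the calibration is good to about 2 mm. A picture is of the moment at which its call begins: read the wrist's pose just before it. There is no depth.
A pose or a line that the arm cannot do raises bot.Unreachable and nothing moves.
- order.close_job(): hands the job in, once; it reports no verdict.
Trained networks look in the newest picture that a camera, given by its name, has taken for a name from the list of things; names that differ only in an ending like _2 or _b are one class to them, and where a whole thing is asked for, a point or a joint stands for the part that bears it (a point fixed in the world has none). Each returns a list of dicts, best first, with "confidence" (0 to 1); they miss things now and then, are a little off and sometimes report something else, mostly with a low value. They report only what shows in the picture. A call takes as long as a camera call.
- boxes_of(name, camera): "position" ([row, column] in pixels, amid what is visible of it).
Readings, each from a call of its own:
- sensors.get_t(): time.
- sensors.get_joints(): joint angles.
- sensors.get_qd(): joint speeds.
- sensors.get_tau(): joint torques, N m.
- sensors.get_position(): TCP position.
- sensors.get_tcp_rot(): TCP orientation.
- sensors.get_force(): force on the tool from outside, world axes, zero at the start.
- sensors.get_torque(): the same for the moment, N m.
- sensors.get_width(): finger opening in m.
Only numpy, scipy, OpenCV 4.12 (cv2) and the standard library are available. Lean on these libraries where they do the work, as an engineer would, in place of code of your own. Each camera call takes 0.05 s, during which the arm holds its last target. There are 200 camera calls.

## Working session

There is one attempt and no reset: what is moved stays moved. The work goes in short steps, each a Python script; the robot and the scene stay as the last script left them, time stands still between calls to the robot, and variables do not carry over. Pictures are saved under pics/ and viewed, about 8 in all and at most 12, crops included, and the job is handed in when it is done.

```bash
mkdir -p pics; ls; python3 - <<'E'
from bench import *
import cv2,numpy as np
ims=[]
for c in ["scene","top"]:
    f=grab_frame(c); cv2.imwrite(f"pics/{c}0.png",f["pixels"])
    print(c,f["fx"],f["fy"],f["cx"],f["cy"],np.round(f["extrinsics"],4).tolist())
    for n in ["key_grip","bluekey_grip","press_bore","key_mouth","press_nut","platen","book","jar_red","jar_ochre","jar_plum"]:
        try: print(n,[(np.round(d["position"],1).tolist(),round(d["confidence"],2)) for d in boxes_of(n,c)][:3])
        except Exception as e: print(n,e)
print(sensors.get_t(),bot.tip_reach,sensors.get_tcp_rot())
f=grab_frame("wrist");print(f["T_tool_cam"],f["fx"],f["cx"],f["cy"])
E
```

```text
pics
scene 515.9979908247043 515.9979908247043 323.47200573988454 211.08055021292697 [[-0.8944, 0.4472, -0.0035, 0.5078], [0.3791, 0.7538, -0.5367, -0.1237], [-0.2374, -0.4814, -0.8437, 1.5534], [0.0, 0.0, 0.0, 1.0]]
key_grip [([288.9, 432.4], 0.77)]
bluekey_grip [([117.2, 320.2], 0.82)]
press_bore [([231.5, 330.6], 0.98)]
key_mouth [([290.5, 429.3], 0.64)]
press_nut [([232.0, 326.2], 0.69), ([120.6, 320.5], 0.32)]
platen [([229.1, 313.9], 0.73)]
book [([155.8, 258.6], 0.67), ([229.3, 304.8], 0.61)]
jar_red [([339.5, 347.2], 0.75)]
jar_ochre [([154.2, 260.9], 0.6)]
jar_plum [([184.7, 259.9], 0.76), ([117.5, 322.0], 0.54)]
top 428.80049084184475 428.80049084184475 318.08728088855224 204.92231916524145 [[-0.0293, -0.9995, 0.0084, -0.0043], [-0.9855, 0.0275, -0.1675, 0.5465], [0.1672, -0.0132, -0.9858, 0.9226], [0.0, 0.0, 0.0, 1.0]]
key_grip [([261.2, 169.9], 0.9)]
bluekey_grip [([256.1, 465.7], 0.76)]
press_bore [([204.9, 323.0], 0.78)]
key_mouth [([259.2, 171.2], 0.58)]
press_nut [([205.6, 320.9], 0.73)]
platen [([217.9, 320.4], 0.68)]
book [([233.9, 323.5], 0.66)]
jar_red [([168.2, 188.2], 0.77), ([256.7, 464.5], 0.62)]
jar_ochre [([175.3, 453.1], 0.64), ([169.3, 191.4], 0.5)]
jar_plum [([162.1, 418.4], 0.71), ([261.2, 168.3], 0.17)]
1.1 0.025 [[ 3.44409988e-05  9.67972946e-01  2.51054527e-01]
 [-4.08284903e-05  2.51054528e-01 -9.67972945e-01]
 [-9.99999999e-01  2.30877777e-05  4.81674427e-05]]
[[-6.70155133e-04 -3.17243245e-01  9.48343964e-01 -1.17682620e-01]
 [-1.22680182e-03 -9.48343203e-01 -3.17243857e-01  8.14749260e-02]
 [ 9.99999023e-01 -1.37603270e-03  2.46342476e-04  4.89053848e-04]
 [ 0.00000000e+00  0.00000000e+00  0.00000000e+00  1.00000000e+00]] 360.07979591665327 324.0788840166249 192.22466999419626
```

View pics/scene0.png

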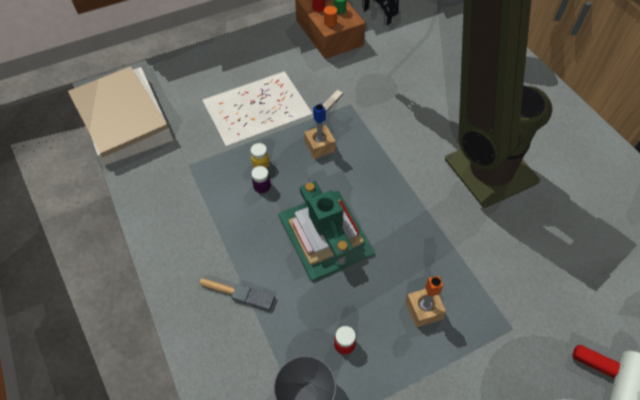

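View pics/top0.png

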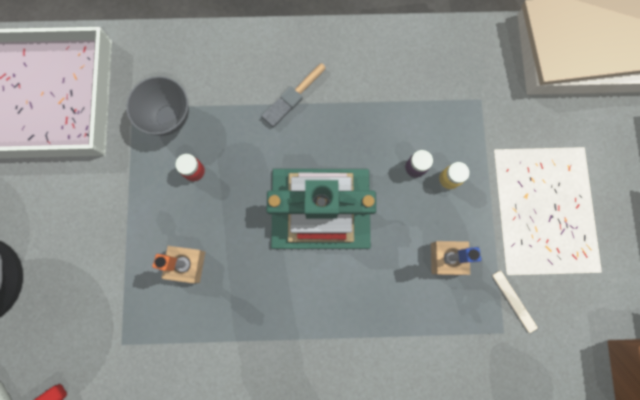

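The scene view shows the orange key right of the press (handle at about row 285, col 433). In the top view it is left of the press at about (261,163), with its block at (265,182). The bore is at (197,322), and the jars and the blue key are well clear of both. The detectors agree with this. Next I triangulate the positions and look from above the key with the wrist camera.

```bash
cat > h.py <<'E'
from bench import *
import cv2,numpy as np
def cam(name):
    if name=="wrist":
        p=np.array(sensors.get_position());R=np.array(sensors.get_tcp_rot())
    f=grab_frame(name)
    if name=="wrist":
        T=np.eye(4);T[:3,:3]=R;T[:3,3]=p
        f["E"]=np.linalg.inv(T@np.array(f["T_tool_cam"]))
    else: f["E"]=np.array(f["extrinsics"])
    f["K"]=np.array([[f["fx"],0,f["cx"]],[0,f["fy"],f["cy"]],[0,0,1]])
    return f
def ray(f,rc):
    Ei=np.linalg.inv(f["E"]);d=Ei[:3,:3]@np.linalg.solve(f["K"],[rc[1],rc[0],1]);return Ei[:3,3],d
def onz(f,rc,z):
    o,d=ray(f,rc);return o+d*(z-o[2])/d[2]
def proj(f,P):
    P=np.atleast_2d(P);q=(f["K"]@(f["E"][:3,:3]@P.T+f["E"][:3,3:])).T;return q[:,:2]/q[:,2:]
def down(yaw):  # tool z (jaw dir) at yaw deg in world, x down
    a=np.radians(yaw);z=np.array([np.cos(a),np.sin(a),0]);x=np.array([0,0,-1.]);return np.column_stack([x,np.cross(z,x),z])
E
python3 - <<'E'
from h import *
fs=cam("scene");ft=cam("top")
print("key",onz(fs,(287,434),.15),onz(ft,(261.5,164),.15))
print("bore",onz(fs,(205,325),.155),onz(ft,(196.5,322),.155))
for n,s,t in [("bore",(231.5,330.6),(204.9,323)),]:
    print(onz(fs,s,.155),onz(ft,t,.155))
k=onz(ft,(261.5,164),.15)
for yaw in (0,90,180,-90):
    for z in (.156,.30,.35):
        print(yaw,z,solve_ik([k[0],k[1],z],down(yaw)))
E
```

```text
key [0.42687537 0.28788093 0.15      ] [0.42434352 0.28717417 0.15      ]
bore [ 0.55127296 -0.02314715  0.155     ] [ 0.54463005 -0.02684599  0.155     ]
[0.57374967 0.05213395 0.155     ] [ 0.52746943 -0.02832014  0.155     ]
0 0.156 [ 34.08814866  17.39617572 -20.1595129   52.44431138   0.
 124.08814866]
0 0.3 [ 34.08814866  12.80135345  -4.218195    72.98045154   0.
 124.08814866]
0 0.35 [ 34.08814866  12.40176445   2.61671345  80.214949     0.
 124.08814866]
90 0.156 [ 34.08814866  17.39617572 -20.1595129   52.44431138   0.
  34.08814866]
90 0.3 [34.08814866 12.80135345 -4.218195   72.98045154  0.         34.08814866]
90 0.35 [34.08814866 12.40176445  2.61671345 80.214949    0.         34.08814866]
180 0.156 [ 34.08814866  17.39617572 -20.1595129   52.44431138   0.
 -55.91185134]
180 0.3 [ 34.08814866  12.80135345  -4.218195    72.98045154   0.
 -55.91185134]
180 0.35 [ 34.08814866  12.40176445   2.61671345  80.214949     0.
 -55.91185134]
-90 0.156 [  34.08814866   17.39617572  -20.1595129    52.44431138    0.
 -145.91185134]
-90 0.3 [  34.08814866   12.80135345   -4.218195     72.98045154    0.
 -145.91185134]
-90 0.35 [  34.08814866   12.40176445    2.61671345   80.214949      0.
 -145.91185134]
```

```bash
python3 - <<'E'
from h import *
bot.goto([.426,.2875,.31],down(-90))
f=cam("wrist");cv2.imwrite("pics/w1.png",f["pixels"])
for n in ["key_grip","key_mouth"]: print(n,boxes_of(n,"wrist"))
print(proj(f,[[.4255,.2875,.175],[.4255,.2875,.15],[.4255,.2875,.05]]),sensors.get_t())
E
```

```text
key_grip [{'position': [177.4, 326.8], 'confidence': 0.62}]
key_mouth [{'position': [175.4, 326.5], 'confidence': 0.66}]
[[322.76280759 189.44527072]
 [322.85109644 179.80898306]
 [323.09529722 153.15568618]] 4.825
```

View pics/w1.png

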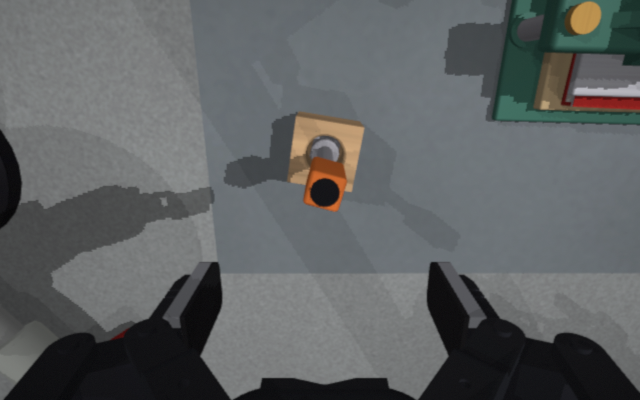

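The picture shows the handle's top face centred near (row 192, col 325), turned about 10° in the image, with the fingers either side. I'll fit the box model to the orange mask.

```bash
cat >> h.py <<'E'
from scipy.optimize import minimize
def fit_handle(f,x0,zc,half=.014,up=.025):
    """fit x,y,yaw of upright handle (centre height zc) to the orange blob"""
    hsv=cv2.cvtColor(f["pixels"],cv2.COLOR_BGR2HSV)
    m=cv2.inRange(hsv,(3,150,60),(16,255,255))
    u,v=proj(f,[x0[0],x0[1],zc])[0].astype(int)
    w=np.zeros_like(m);w[max(0,v-70):v+70,max(0,u-70):u+70]=255;m&=w
    n,l,s,_=cv2.connectedComponentsWithStats(m);m=(l==1+s[1:,4].argmax()).astype(np.uint8)
    m=np.zeros_like(m)+cv2.drawContours(m.copy(),cv2.findContours(m,cv2.RETR_EXTERNAL,cv2.CHAIN_APPROX_NONE)[0],-1,1,-1)
    S=16;mm=m
    def cost(p):
        a=np.radians(p[2]);c,s_=np.cos(a),np.sin(a)
        P=[[p[0]/1e3+half*(c*i-s_*j),p[1]/1e3+half*(s_*i+c*j),zc+up*k] for i in(-1,1) for j in(-1,1) for k in(-1,1)]
        h=cv2.convexHull((proj(f,P)*4).astype(np.float32)).reshape(-1,2)+1.5
        big=np.zeros((1600,2560),np.uint8);cv2.fillConvexPoly(big,np.round(h*S).astype(np.int32),1,shift=4)
        M=cv2.resize(mm,(2560,1600),interpolation=cv2.INTER_NEAREST)
        y0,y1=max(0,4*v-320),4*v+320;x0_,x1=max(0,4*u-320),4*u+320
        A=big[y0:y1,x0_:x1];B=M[y0:y1,x0_:x1]
        return 1-(A&B).sum()/(A|B).sum()
    best=min((minimize(cost,[x0[0]*1e3,x0[1]*1e3,y],method="Nelder-Mead",options=dict(initial_simplex=[[x0[0]*1e3+a,x0[1]*1e3+b,y+c] for a,b,c in((0,0,0),(4,0,0),(0,4,0),(0,0,10))],maxiter=120)) for y in (-30,-10,10,30)),key=lambda r:r.fun)
    return best.x,best.fun
E
python3 - <<'E'
from h import *
f=cam("wrist")
print(fit_handle(f,[.4255,.2875],.15),sensors.get_t())
E
```

```text
(array([423.93588777, 286.54123867,  78.83752912]), np.float64(0.10286835166248631)) 4.875
```

```bash
python3 - <<'E'
from h import *
k=np.array([.4240,.2867]);Y=-101.2;R=down(Y)
bot.goto([*k,.22],R)
bot.move_l([*k,.158],rate=.1)
set_gripper(.02)
print(sensors.get_width(),sensors.get_position(),sensors.get_force(),sensors.get_torque())
bot.move_l([*k,.343],rate=.2)
b=np.array([.548,-.025]);z=R[:2,2]
bot.goto([*(b-.075*z),.343],R)
print(sensors.get_width(),sensors.get_force(),sensors.get_torque(),sensors.get_joints())
f=cam("wrist");cv2.imwrite("pics/w2.png",f["pixels"])
print(boxes_of("press_bore","wrist"),boxes_of("key_mouth","wrist"),proj(f,[*b,.155]))
p=sensors.get_position()
print("mouth pred",proj(f,[p[0],p[1],p[2]-.006-.142]))
np.savez("w2.npz",K=f["K"],E=f["E"],p=p)
f=cam("scene");cv2.imwrite("pics/s2.png",f["pixels"]);print(proj(f,[p[0],p[1],p[2]-.148]),sensors.get_t())
E
```

```text
0.027860367045747767 [0.42424562 0.28682815 0.15849705] [ 0.49970968 -0.66045959  3.6284395 ] [-0.13143843  0.13200192 -0.00087155]
0.02827961291262502 [-0.53639869  0.49477698 -2.96905509] [ 0.04913386 -0.09015077  0.01851046] [ 5.00456210e+00  1.78677339e+01  9.08124547e+00  8.12721105e+01
  6.05950713e-02 -1.63842222e+02]
[{'position': [134.4, 399.8], 'confidence': 0.75}] [{'position': [280.8, 324.1], 'confidence': 0.88}] [[410.23231466 169.11817574]]
mouth pred [[322.70932709 183.50978788]]
[[334.71183555 220.499742  ]] 8.9917
```

View pics/w2.png

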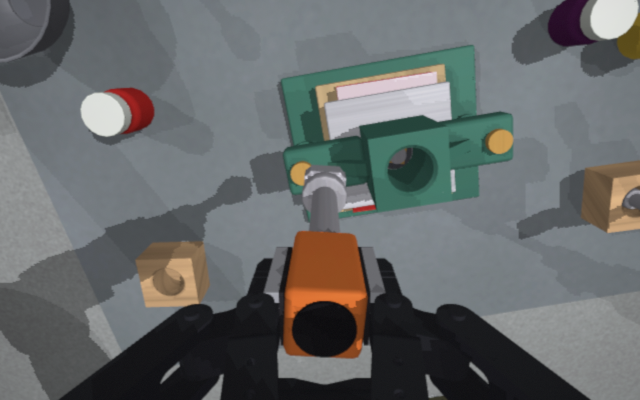

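The key is held and hangs straight. The bore mouth appears centred at about (169,411), matching my estimate (169,410), and the socket end is near (180,325). I'll zoom in for the offset between key axis and tool.

```bash
python3 - <<'E'
import cv2,numpy as np
im=cv2.imread("pics/w2.png");d=np.load("w2.npz")
f=dict(K=d["K"],E=d["E"]);p=d["p"]
from h import proj,down
c=cv2.resize(im[130:220,285:455],None,fx=4.7,fy=4.7,interpolation=cv2.INTER_CUBIC)
def dr(P,col):
    q=((proj(f,P)-[285,130]+.5)*4.7-.5).astype(np.int32);cv2.polylines(c,[q],True,col,1)
t=np.linspace(0,2*np.pi,60);C=np.c_[np.cos(t),np.sin(t)]
b=np.array([.548,-.025])
dr(np.c_[b+.0205*C,0*t+.155],(0,0,255));dr(np.c_[b+.0205*C,0*t+.086],(0,255,255))
dr(np.c_[p[:2]+.0185*C,0*t+p[2]-.148],(255,0,255))
dr(np.c_[p[:2]+.0085*C,0*t+p[2]-.09],(255,0,0))
cv2.imwrite("pics/w2c.png",c)
E
```

```text
(no output)
```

View pics/w2c.png

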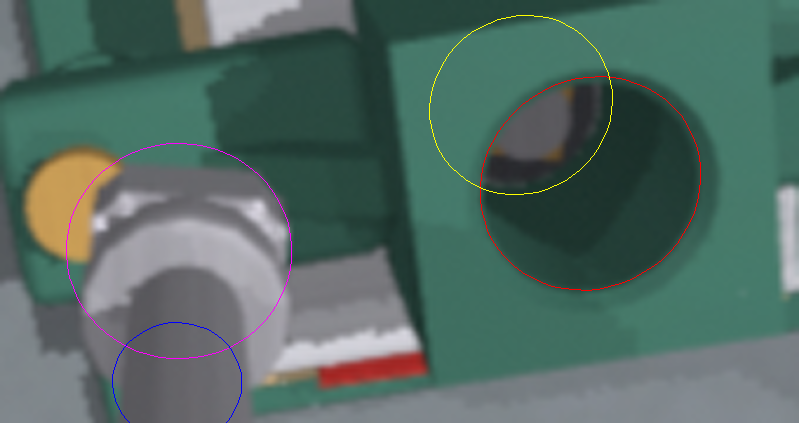

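The bore rim and the key show the same ~1.6 mm image offset along the jaw axis, which points to camera bias, so they are aligned relative to each other. The nut's corners look nearly parallel to the tool axes. Next is a force-monitored descent.

```bash
cat >> h.py <<'E'
b0=np.array([.548,-.025])
def down_to(xy,zs,lim=12,R=None,rate=.05):
    for z in zs:
        bot.move_l([*xy,z],R,rate=rate)
        F=np.array(sensors.get_force());T=np.array(sensors.get_torque());p=sensors.get_position()
        print(round(z,4),"p",np.round(np.array(p)*1e3,1),"F",F.round(1),"T",T.round(2),flush=True)
        if F[2]>lim: print("contact");return False
    return True
E
python3 - <<'E'
from h import *
R=down(-101.2)
bot.move_l([*b0,.343],R,rate=.15)
print(sensors.get_force(),sensors.get_torque(),sensors.get_t())
if down_to(b0,[.315,.305,.300,.295,.285,.270,.255,.245]): down_to(b0,[.242,.239,.236,.233,.230,.227,.224])
f=cam("wrist");cv2.imwrite("pics/w3.png",f["pixels"]);print(sensors.get_t())
E
```

```text
[ 0.61236178 -0.17902762 -2.48500484] [ 0.05423671 -0.05822468 -0.04847086] 9.6417
0.315 p [548. -25. 315.] F [-0.5 -0.3 -3.5] T [ 0.01  0.   -0.01]
0.305 p [547.6 -25.  304.5] F [ 0.6  0.7 -3.3] T [-0.   -0.01  0.02]
0.3 p [547.8 -25.  299.6] F [ 0.4  0.9 -2.9] T [ 0.03  0.01 -0.03]
0.295 p [547.7 -25.  294.6] F [-0.4 -0.4 -3.9] T [-0.   -0.01  0.01]
0.285 p [547.6 -24.9 284.4] F [-0.1 -0.6 -3.4] T [-0.02 -0.02  0.03]
0.27 p [547.7 -25.  269.5] F [ 0.2 -0.  -3.6] T [-0.02  0.04  0.02]
0.255 p [547.6 -25.  254.5] F [ 0.7  0.3 -3.6] T [ 0.01 -0.01  0.02]
0.245 p [547.6 -25.  244.5] F [-0.4  0.1 -3. ] T [-0.07  0.    0.03]
0.242 p [547.9 -25.  241.9] F [ 0.3 -0.2 -4. ] T [-0.05  0.06 -0.01]
0.239 p [547.8 -25.  238.8] F [ 0.3 -0.  -3.1] T [ 0.02 -0.04 -0.02]
0.236 p [547.8 -25.  235.7] F [-0.7  0.3 -4.2] T [-0.05 -0.02 -0.03]
0.233 p [547.8 -25.  232.7] F [ 0.1  0.2 -3.8] T [ 0.    0.06 -0.02]
0.23 p [547.8 -25.  229.7] F [-0.1 -1.1 -3.1] T [ 0.04 -0.   -0.02]
0.227 p [547.8 -25.  226.7] F [-0.   0.8 -4.1] T [-0.01  0.    0.05]
0.224 p [548.3 -25.  224.5] F [-1.7  0.3 -0.3] T [0.05 0.16 0.01]
14.6
```

The key went fully down: TCP at 0.2245, 10 mm below where it would rest on the nut's corners, with light contact. Now I turn clockwise (q6 positive) in steps, watching torque.

```bash
cat >> h.py <<'E'
def turn(n,step,stop):
    q=np.array(sensors.get_joints())
    for i in range(n):
        q[5]+=step
        if q[5]>176: print("range");return
        bot.set_joints(list(q))
        t=[sensors.get_torque()[2] for _ in range(1)];bot.sleep(.02)
        t+= [sensors.get_torque()[2]];bot.sleep(.02);t+=[sensors.get_torque()[2]]
        print(round(q[5],1),round(sensors.get_joints()[5],1),np.round(t,3),np.round(sensors.get_force(),1),round(sensors.get_t(),2),flush=True)
        if np.mean(t)>stop or max(t)>.45: print("stop");return
E
python3 - <<'E'
from h import *
turn(8,10,.12)
print(sensors.get_position())
E
```

```text
-161.4 -161.6 [-0.025 -0.038 -0.019] [-1.8  0.1  0.9] 14.93
-151.4 -151.7 [-0.034 -0.069 -0.045] [-2.3 -1.1  0.6] 15.25
-141.4 -141.7 [ 0.022  0.014 -0.057] [-2.6 -2.2  1.5] 15.57
-131.4 -131.7 [-0.023 -0.059  0.001] [-2.9 -2.7  2.1] 15.9
-121.4 -121.7 [-0.047 -0.04  -0.054] [-4.4 -3.9  3.2] 16.23
-111.4 -111.6 [-0.063 -0.03  -0.039] [-4.4 -2.6  2.9] 16.55
-101.4 -101.6 [-0.033 -0.041  0.02 ] [-5.  -3.5  3.3] 16.88
-91.4 -91.6 [-0.011  0.013  0.033] [-5.5 -2.5  4.9] 17.2
[ 0.54752067 -0.02509326  0.22448994]
```

```bash
python3 - <<'E'
from h import *
turn(14,10,.08)
print(sensors.get_position())
f=cam("scene");cv2.imwrite("pics/s3.png",f["pixels"])
E
```

```text
-81.6 -81.9 [-0.046  0.011  0.018] [-3.4 -2.8  3.3] 17.52
-71.6 -71.9 [ 0.04  -0.061 -0.019] [-3.4 -1.8  3. ] 17.84
-61.6 -61.9 [-0.014 -0.038 -0.026] [-4.4 -1.3  4.1] 18.17
-51.6 -51.9 [-0.035  0.017  0.003] [-5.6 -0.2  5. ] 18.49
-41.6 -41.9 [-0.004  0.012 -0.073] [-4.4  0.5  4.1] 18.82
-31.6 -31.9 [0.099 0.119 0.08 ] [-4.8 -0.3  3.8] 19.14
stop
[ 0.54743312 -0.0247462   0.22451818]
```

```bash
python3 - <<'E'
from h import *
bot.sleep(.2);print(np.mean([(bot.sleep(.02),sensors.get_torque()[2])[1] for _ in range(10)]))
turn(3,6,.2)
bot.sleep(.2);print(np.mean([(bot.sleep(.02),sensors.get_torque()[2])[1] for _ in range(10)]))
E
python3 -c "
import cv2;a=cv2.imread('pics/scene0.png')[180:280,270:380];b=cv2.imread('pics/s3.png')[180:280,270:380]
import numpy as np;cv2.imwrite('pics/cmp.png',cv2.resize(np.hstack([a,b]),None,fx=3.6,fy=3.6,interpolation=2))"
```

```text
0.08269938422390807
-25.8 -26.1 [0.055 0.107 0.109] [-3.3 -0.9  4. ] 19.84
-19.8 -20.1 [0.095 0.097 0.151] [-4.  -0.2  3. ] 20.12
-13.8 -14.1 [0.082 0.1   0.159] [-3.8  0.4  3.9] 20.41
0.17944181185454022
```

View pics/cmp.png

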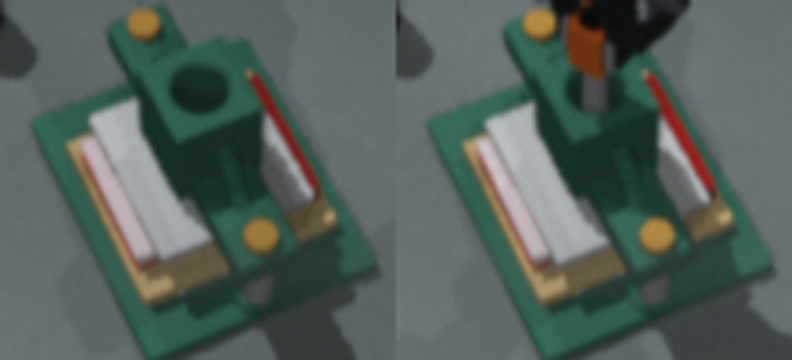

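The left half is before and the right half is now. The plate has come down onto the book and the book is unmoved. Standstill torque rises at the spring's rate and is now 0.18 N m, which is firm. I'll add a small margin, then let go.

```bash
python3 - <<'E'
from h import *
turn(2,4,.26)
bot.sleep(.3);T=np.mean([(bot.sleep(.02),sensors.get_torque()[2])[1] for _ in range(12)]);print("standstill",T)
q=sensors.get_joints();p=np.array(sensors.get_position());print(p,q)
set_gripper(.06)
bot.sleep(.2);print("released",sensors.get_force(),sensors.get_width())
bot.move_l([p[0],p[1],.30],rate=.08)
bot.move_l([p[0],p[1],.39],rate=.15)
f=cam("wrist");cv2.imwrite("pics/w4.png",f["pixels"])
print("predicted handle top corner centre",proj(f,[[*b0,.241],[*b0,.251]]),sensors.get_t())
bot.goto([.40,-.25,.36],down(-180+0*1))
for c in("scene","top"):
    f=cam(c);cv2.imwrite(f"pics/{c}5.png",f["pixels"]);print(c,proj(f,[[*b0,.241],[*b0,.216],[*b0,.155]]),boxes_of("key_grip",c),boxes_of("bluekey_grip",c))
print(sensors.get_t())
a=cv2.imread("pics/w4.png");s=cv2.imread("pics/scene5.png");cv2.imwrite("pics/fin.png",np.vstack([cv2.resize(a[0:300,120:520],(800,600))[0:330],cv2.resize(s[140:275,220:620][:, :],(800,270))]))
E
```

```text
-9.9 -10.0 [0.231 0.273 0.232] [-3.7 -0.5  3.1] 21.06
-5.9 -6.0 [0.213 0.187 0.22 ] [-2.7 -1.2  3.5] 21.34
standstill 0.26350242074487423
[ 0.54752033 -0.02486151  0.22452987] [-2.60950167e+00  1.80253202e+01 -8.28823440e+00  6.37085518e+01
  1.78710009e-02 -5.90332232e+00]
released [-0.5770048  -0.02106687  0.73773699] 0.0600203794288154
predicted handle top corner centre [[324.74460274 184.38898638]
 [324.76847356 188.35849562]] 24.35
scene [[325.84038861 184.21283418]
 [325.83667915 190.19046884]
 [325.82813151 203.96463902]] [{'position': [190.2, 327.2], 'confidence': 0.82}] [{'position': [118.8, 317.1], 'confidence': 0.71}]
top [[321.74877393 185.83209387]
 [321.52426466 188.65898036]
 [321.03035591 194.87798397]] [{'position': [192.8, 322.0], 'confidence': 0.86}] [{'position': [256.7, 463.0], 'confidence': 0.57}]
26.4167
```

View pics/fin.png

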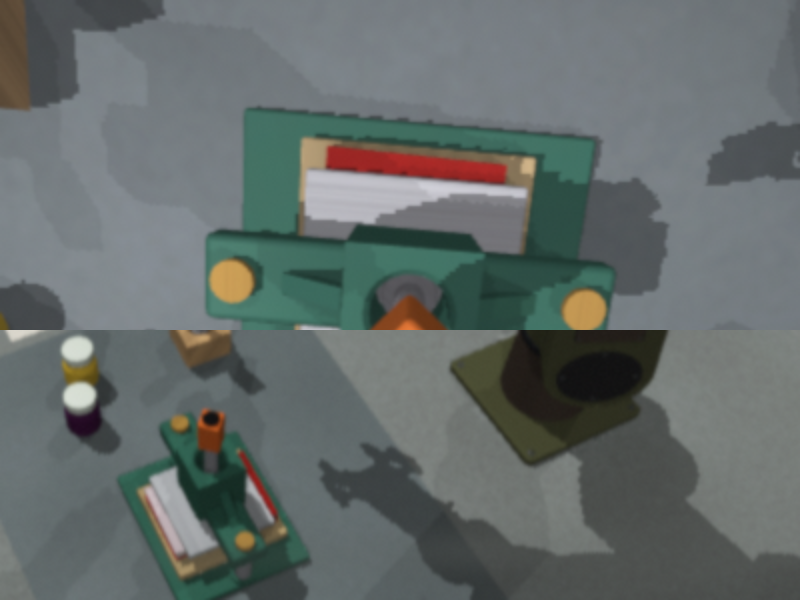

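The upper part (wrist view) shows the key standing in the bore, but its handle corner points up the image, as if it had turned relative to the tool after release. I'll measure that.

```bash
python3 - <<'E'
from h import *
bot.goto([*b0,.39],down(-92.6+0-174.1+180))  # near yaw seen at release (mod 180)
f=cam("wrist");cv2.imwrite("pics/w6.png",f["pixels"])
print(fit_handle(f,b0,.216),sensors.get_joints(),"tool z yaw",np.degrees(np.arctan2(*np.array(sensors.get_tcp_rot())[[1,0],2])),sensors.get_t())
print("release tool yaw",-2.61+90+5.9)
cv2.imwrite("pics/cmp2.png",np.hstack([cv2.resize(cv2.imread("pics/w4.png")[100:250,220:420],(400,300)),cv2.resize(f["pixels"][100:250,220:420],(400,300))]))
E
```

```text
(array([546.6050556 , -25.1476594 , -39.94202375]), np.float64(0.11059122355536244)) [-2.62070970e+00  1.64295654e+01  1.39815228e+01  8.75516960e+01
 -1.04858479e-03  1.74085443e+02] tool z yaw -86.70615267444701 30.725
release tool yaw 93.29
```

View pics/cmp2.png

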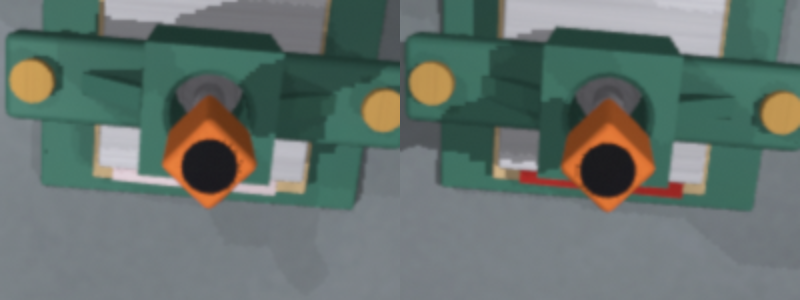

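The handle is 47° counter-clockwise of where it was released. That is more than the socket's play of about ±9°, so the nut may have backed off. I'll regrasp and see at which angle the torque returns.

```bash
cat >> h.py <<'E'
def avg(n=8):
    a=[]
    for _ in range(n): bot.sleep(.015);a.append(sensors.get_torque()[2])
    return float(np.mean(a))
def turn2(n,step,stop):
    q=np.array(sensors.get_joints())
    for i in range(n):
        q[5]+=step;bot.set_joints(list(q));T=avg()
        print(round(q[5],1),"yaw",round(90+q[0]-q[5],1),"T",round(T,3),"w",round(sensors.get_width()*1e3,1),round(sensors.get_t(),2),flush=True)
        if T>stop: print("stop");return T
    return T
E
python3 - <<'E'
from h import *
q=np.array(sensors.get_joints());
q[5]=-2.61+90+130;q[5]-=360   # jaw yaw -130 == 50
print(q[5])
bot.set_joints(list(q))
P=[.5473,-.0250]
R=down(-130)
bot.move_l([*P,.30],R,rate=.2);bot.move_l([*P,.2245],R,rate=.1)
T0=avg();set_gripper(.02)
print("before",T0,"gripped",avg(),sensors.get_force(),sensors.get_width(),sensors.get_t())
turn2(6,5,.12)
E
```

```text
-142.61
before 0.013695360497566084 gripped 0.032635943779118784 [-0.10446873 -0.34866068  4.67009661] 0.027693056710809634 37.4333
-137.6 yaw 225.0 T 0.06 w 27.8 37.82
-132.6 yaw 220.0 T 0.077 w 27.6 38.2
-127.6 yaw 215.0 T 0.098 w 27.4 38.58
-122.6 yaw 210.0 T 0.112 w 27.4 38.97
-117.6 yaw 205.0 T 0.122 w 27.0 39.35
stop
```

Torque returned at once with the spring's own slope (0.25 N m/rad), so the nut did unwind on the sudden release. I'll tighten again and open the jaws in small steps, so that the key can't kick back with momentum.

```bash
python3 - <<'E'
from h import *
turn2(4,5,.24)
for w in np.arange(.0285,.0376,.001):
    set_gripper(float(w)); print("open",round(sensors.get_width()*1e3,2),"T",round(avg(3),3),round(sensors.get_t(),2),flush=True)
f=cam("wrist");cv2.imwrite("pics/w7.png",f["pixels"])
cv2.imwrite("pics/w7c.png",cv2.resize(f["pixels"][150:400,200:450],(600,600)))
E
```

```text
-112.7 yaw 200.1 T 0.132 w 27.7 39.73
-107.7 yaw 195.1 T 0.158 w 27.5 40.12
-102.7 yaw 190.1 T 0.164 w 27.0 40.5
-97.7 yaw 185.1 T 0.185 w 27.4 40.88
open 28.64 T 0.236 41.15
open 29.85 T 0.126 41.42
open 30.47 T 0.121 41.68
open 31.68 T 0.104 41.95
open 32.57 T 0.103 42.22
open 33.43 T 0.095 42.48
open 34.38 T 0.113 42.75
open 35.46 T 0.062 43.02
open 36.33 T 0.091 43.28
open 37.4 T 0.05 43.55
```

View pics/w7c.png

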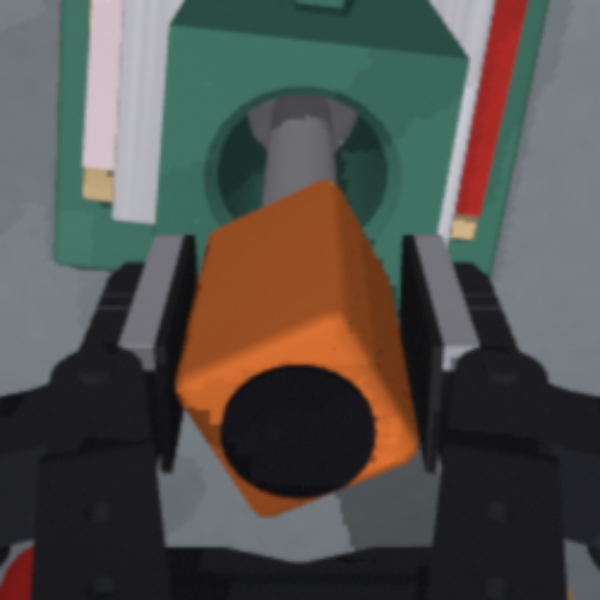

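The handle sits about 27° askew between the jaws and still leans gently on them (0.05 N m). So the springs are backing the nut off slowly. I'll finish the slow release to the point where the nut's own friction holds, then check.

```bash
python3 - <<'E'
from h import *
for w in np.arange(.0378,.0405,.0004):
    set_gripper(float(w)); print("open",round(sensors.get_width()*1e3,2),"T",round(avg(2),3),round(sensors.get_t(),2),flush=True)
set_gripper(.06)
p=sensors.get_position()
bot.move_l([p[0],p[1],.39],rate=.15)
f=cam("wrist");cv2.imwrite("pics/w8.png",f["pixels"])
print(fit_handle(f,b0,.216),sensors.get_t())
bot.sleep(.5);print(fit_handle(cam("wrist"),b0,.216),sensors.get_t())
E
```

```text
open 37.61 T 0.016 43.85
open 37.92 T 0.012 44.1
open 38.46 T 0.004 44.35
open 39.12 T 0.03 44.6
open 39.77 T -0.003 44.85
open 39.45 T -0.013 45.1
open 39.88 T 0.041 45.35
(array([546.60479139, -25.38019863,  33.71038732]), np.float64(0.10082639030007456)) 46.9833
(array([546.54020728, -25.25268233, -57.51472746]), np.float64(0.10215218800095505)) 47.5333
```

The slow release left the nut 17° tighter than the first one, and the key's angle held constant over 0.5 s. One last look before handing in.

```bash
python3 - <<'E'
from h import *
bot.move_l([.50,-.10,.39],rate=.2)
f=cam("scene");t=cam("top")
w=cam("wrist");print(fit_handle(w,b0,.216)[0],sensors.get_force(),sensors.get_t())
for n in("bluekey_grip","jar_red","jar_ochre","jar_plum"):print(n,[(d["position"],round(d["confidence"],2)) for d in boxes_of(n,"scene")][:1])
cv2.imwrite("pics/last.png",np.hstack([cv2.resize(f["pixels"][90:370,190:470],(400,400)),cv2.resize(cv2.imread("pics/scene0.png")[90:370,190:470],(400,400))]))
E
```

```text
[546.88935737 -25.19289006 -41.10689408] [ 0.50136512 -0.13396825  0.14083026] 48.275
bluekey_grip [([127.1, 322.4], 0.54)]
jar_red [([339.4, 344.8], 0.63)]
jar_ochre [([154.6, 258.1], 0.68)]
jar_plum [([181.7, 261.0], 0.91)]
```

View pics/last.png

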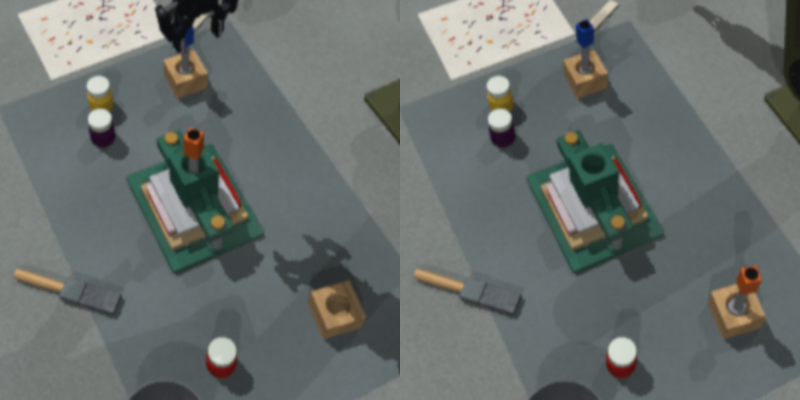

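The bystanders and book are unchanged, but the handle now reads 16° different from a second ago. I need to know whether it is still creeping.

```bash
python3 - <<'E'
from h import *
print(fit_handle(cam("wrist"),b0,.216),sensors.get_t())
bot.sleep(.5)
print(fit_handle(cam("wrist"),b0,.216),sensors.get_t())
w=cam("wrist");im=w["pixels"]
u,v=proj(w,[*b0,.241])[0].astype(int);print(u,v)
a=cv2.resize(im[max(0,v-50):v+50,max(0,u-65):u+65],(390,300))
b=cv2.resize(cv2.imread("pics/w8.png")[140:240,260:390],(390,300))
cv2.imwrite("pics/cr.png",np.hstack([a,b]))
E
```

```text
(array([546.84470393, -25.15623711,  49.27535238]), np.float64(0.40319537431527697)) 48.525
(array([546.75392815, -25.02391451,  48.02435183]), np.float64(0.40703776732898533)) 49.075
259 264
```

View pics/cr.png

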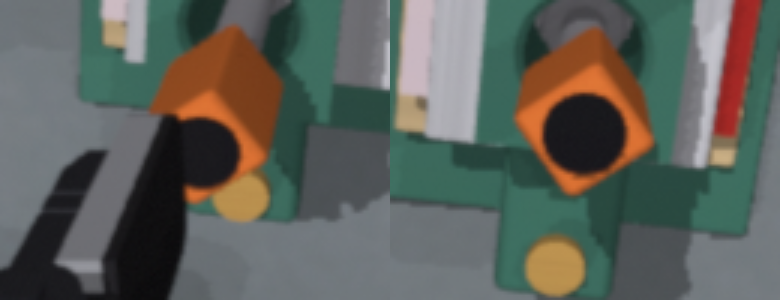

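That jump was an artefact: a finger covers the handle in this view and the fit residual is 0.40. The handle's attitude looks the same in both crops, so I'm handing in.

```bash
python3 -c "
from bench import *
print(sensors.get_force(),sensors.get_t());order.close_job();print(sensors.get_t())"
```

```text
[ 0.13667893 -0.87635855  0.53689881] 49.125
the job is handed in; nothing more can be done
the job is handed in; nothing more can be done
```

The press is closed on the book and I handed the job in at 49.1 s. I expect the final load on the book to be close to 25 N, the bottom of the firm range, and I could not confirm it is inside.

- **Key on the nut:** I lifted the orange key from its block and put it down the bore. It dropped fully over the nut at the first try, 10 mm below where it would have rested on the corners.
- **First tightening:** I turned it clockwise about 165° until it was firm, reading 0.26 N m at standstill. When I let go quickly, the springs turned the nut back about 47°.
- **Second tightening:** I gripped the key again and turned it until it read 0.18 to 0.24 N m at standstill. This time I opened the jaws in small steps. The nut still backed off about 28°, but it stopped by itself 17° tighter than after the first release.
- **What holds it now:** the nut's own friction. I did not measure the torque again after this release, and I never read it while turning. No reading came near the crushing limit.
- **Last checks:** the key stands upright on the nut, and its angle was steady over 0.5 s. A later angle fit disagreed, but a finger hid part of the handle and the picture showed no change. The book and the jars look undisturbed. The gripper hid the blue handle in the last picture, but its block was in place.

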